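# Stock the paint rack and open the thinner

## Robot

A 6-joint arm with a two-finger parallel gripper is mounted at the origin on a cart in front of the work surface, level with it; the furniture and walls round the work are solid. World frame = base frame: x ahead of the robot, y to its left, z up, the work surface at z = 0. Lengths are in m, angles in degrees, forces in N, time in s.
With the tool pointing down it reaches from about 0.25 to 0.725 m from the base axis. Payload 9.7 kg.
Tool frame: the origin (TCP) lies midway between the tips of the shut fingers; the grasp point (between the pads) lies bot.hold_point_z behind it (bot.hold_point_z is the distance from the TCP to the grasp point, in m); z points along the fingers, y is the line along which they close (so a half turn about z gives the same grasp; the last joint's range is limited). The gripper opens to 85 mm and grips with 20 to 120 N. Pads are 22 mm wide; open, the fingers measure 114 mm over their backs; the gripper's body (76 mm by 85 mm) begins 54 mm behind the grasp point. The pads swing forward as they close: fully open they stand 13 mm farther back than shut.
Start: joints at [64.973, 4.979, 10.078, 95.1, 0, 90], TCP at [0.233, 0.498, 0.231] pointing down, gripper open.
Joint ranges: [-179.16, 179.16], [-48.56, 103.87], [-65.8, 70.77], [-126.05, 130.52], [-82.76, 87.17], [-180, 180]. Speed limits (degrees/s): [127.2, 127.2, 147.25, 180, 180, 180].

## Interface

Orientations are given as [roll, pitch, yaw] about the fixed x, y, z axes, in that order (R = Rz(yaw) Ry(pitch) Rx(roll)).
In Python, from workcell import bot, camera, camera_model, ticket gives the robot as it stands.
- The arm moves only by the tool send_rows, never from a script. Its argument "targets" is text: rows parted by semicolons, each of 5 numbers parted by spaces: the shift along the tool's x, y, z in mm, then the turn about the tool's z in degrees, then the closure in counts, from 0 (fully open) to 255 (shut). A call has 1 to 20 rows; each row is the pose to reach, as a shift and turn from the pose commanded when the call began, along the tool's axes at that moment; what a row does not reach only later rows make up. A row lasts 1/8 s, in which the tool goes at most 62.5 mm and 10.7 degrees, less where a joint would pass 70% of its speed; a pose out of reach is approached as far as the arm can. A call with a gripper value outside its range is refused whole. The fingers move at their own pace and stop on an object; "newtons" is the grip in N (left out, the last holds). Time passes only in rows, so rows that repeat a pose let the fingers close. It gives the time, the measured TCP pose, the force, the opening and the grip force at its end, in the units of the state.
- bot.get_obs(): the state, without advancing time (a new reading comes with each control period).
- camera(name): name is "scene" or "top"; returns the picture (400x640x3 uint8, blue, green, red); there is no depth.
- camera_model(name): a dict with "K" (3x3 intrinsics, pixels), "dist_coeffs" ([k1, k2, p1, p2, k3] as OpenCV has them; the pictures are not rectified), "pose" (4x4, takes a point from camera to world coordinates). Camera axes: x right, y down, z forward; pixel columns grow to the right and rows downward; lengths in m; the calibration is good to about 2 mm. A picture is of the moment at which its call begins. camera_model takes no time and is no camera call.
- ticket.job_done(): hands the job in; it is judged then, once.
The state is a dict: "time": time; "q": joint angles; "qd": joint speeds; "joint_efforts": joint torques, N m; "ee_pos": TCP position; "tcp_rot": TCP orientation; "wrist_force": force on the tool from outside, world axes, zero at the start; "torque": the same for the moment, N m; "opening": finger opening in m; "grasp_force": force on a finger pad.
Only numpy, scipy, OpenCV 4.12 (cv2) and the standard library are available. Lean on these libraries where they do the work, as an engineer would, in place of code of your own. Each camera call takes 0.05 s, during which the arm holds its last target. There are 200 camera calls.

## Task

Get the painting place ready: put the two paint pots that stand loose on the bench into the two empty cells of the wooden rack, upright and fully down, and leave the three pots already there where they are. Then open the thinner bottle: grip its white safety cap, push it down against its spring, turn it counter-clockwise (as the red arrow shows) while it is down until it comes free, and lift it off. Finish still holding the cap in the gripper, level and a good 6 cm above its place, straight over the open bottle: do not put it down or let go, and do not knock over the glue bottle.

Things in the scene. Friction and masses are not known exactly. Their poses are not given: they have to be found in the camera images.
- rack: light wooden rack fixed to the bench, 52 x 226 x 16 mm, with one row of five round cells along its y axis (44 mm apart, 37.5 mm wide, 12 mm deep: their floor is 4 mm above the bench). Three cells hold pots, two are empty, and which ones changes. Origin: centre of its underside, z up. It always lies about 0.5 rad clockwise (seen from above) of the robot's axes.
- rack_hole0 (a point): centre of the mouth of cell 0 of the rack (rack frame y = +88 mm), in the plane of the rack's top, 16 mm above the bench; a pot that stands in the cell has its origin 12 mm below this point
- rack_hole1 (a point): centre of the mouth of cell 1 of the rack (rack frame y = +44 mm), in the plane of the rack's top, 16 mm above the bench; a pot that stands in the cell has its origin 12 mm below this point
- rack_hole2 (a point): centre of the mouth of cell 2 of the rack (rack frame y = +0 mm), in the plane of the rack's top, 16 mm above the bench; a pot that stands in the cell has its origin 12 mm below this point
- rack_hole3 (a point): centre of the mouth of cell 3 of the rack (rack frame y = -44 mm), in the plane of the rack's top, 16 mm above the bench; a pot that stands in the cell has its origin 12 mm below this point
- rack_hole4 (a point): centre of the mouth of cell 4 of the rack (rack frame y = -88 mm), in the plane of the rack's top, 16 mm above the bench; a pot that stands in the cell has its origin 12 mm below this point
- spare_red: loose paint pot with a clear body and a red ribbed lid (about 34 mm across, 34 mm high, 40 g; grasp it round the lid). Origin: centre of its underside, z up. It stands on the bench in front of the rack.
- spare_yellow: loose paint pot with a clear body and a yellow ribbed lid (about 34 mm across, 34 mm high, 40 g; grasp it round the lid). Origin: centre of its underside, z up. It stands on the bench in front of the rack.
- racked_green: already in a cell of the rack: paint pot with a clear body and a green ribbed lid (about 34 mm across, 34 mm high, 40 g; grasp it round the lid). Origin: centre of its underside, z up.
- racked_red: already in a cell of the rack: paint pot with a clear body and a red ribbed lid (about 34 mm across, 34 mm high, 40 g; grasp it round the lid). Origin: centre of its underside, z up.
- racked_yellow: already in a cell of the rack: paint pot with a clear body and a yellow ribbed lid (about 34 mm across, 34 mm high, 40 g; grasp it round the lid). Origin: centre of its underside, z up.
- thinner: small amber thinner bottle, 48 mm across, stuck fast in a black weighted holder (82 mm across, 20 mm high) that is fixed to the bench: it neither moves nor turns. Shoulder up to 61 mm, neck up to 80 mm above the bench. Origin: on the bottle's axis, at bench height, z up.
- cap: white ribbed push-and-turn cap on the bottle's neck, 48 mm across, 24.5 mm high, 25 g, red arrow on top. Origin: on its axis at the skirt's lower edge (66 mm above the bench while on), z up. Three lugs in hooks of the neck stop it turning and lifting; a spring holds it up. Pushed down 3 mm (10 N) the lugs clear the hooks; it bottoms at 5 mm (13 N). Clockwise is always blocked.
- cap_top (a point): centre of the cap's flat top, 24.5 mm above its origin (90.5 mm above the bench while on). Pushed down, the cap turns counter-clockwise seen from above: it is free from 0.85 to 1.45 rad of turn (aim at 1.15), then lifts straight off; the lugs leave the neck after 9 mm of lift.
- glue_bottle: bystander: blue glue bottle with a yellow top and a needle, 34 x 34 x 122 mm, standing behind the rack at the left. Origin: centre of its underside.

How it is judged:
By the outcome, as a careful person would: the job done as asked, in the order asked, and still so for the second after the job is handed in, while the arm keeps its last pose, push and grip.
It also fails if it takes over 62 s, if anything falls off the work surface, if the arm or the gripper's body presses on something with over 40 N, if the wrist force passes 120 N, or if a joint passes its speed limit or range.

## Working session

There is one attempt and no reset: what is moved stays moved. The work goes in short steps, Python scripts to look and compute and a tool call to move; the robot and the scene stay as the last step left them, time stands still between calls to the robot, and variables do not carry over. Pictures are saved under pics/ and viewed, at most 10 in all, crops included, and the job is handed in when it is done.

Besides the shell and the picture viewer there is one more tool, called after "Emit:" in YAML: its name, and indented under it one key for each argument. send_rows: Moves the arm, as the interface text tells. Its arguments: {"type":"object","properties":{"targets":{"type":"string"},"newtons":{"type":"number"}},"required":["targets"]}

```bash
ls; mkdir -p pics
python3 - <<'E'
from workcell import bot,camera,camera_model
import cv2
for n in("scene","top"):
    cv2.imwrite(f"pics/{n}0.png",camera(n)); m=camera_model(n); print(n,m["K"],m["dist_coeffs"],m["pose"])
print(bot.get_obs(),bot.hold_point_z)
E
```

```text
pics
scene [[390.21030815   0.         315.8860581 ]
 [  0.         390.21030815 189.60823945]
 [  0.           0.           1.        ]] [-0.0667556  0.         0.         0.         0.       ] [[ 0.55835506 -0.62899136  0.54093391  0.12872739]
 [-0.82939612 -0.40870196  0.38087372 -0.39425157]
 [-0.01848553 -0.66131126 -0.7498838   0.72119193]
 [ 0.          0.          0.          1.        ]]
top [[453.84498881   0.         314.85946948]
 [  0.         453.84498881 196.21118781]
 [  0.           0.           1.        ]] [-0.04972686  0.          0.          0.          0.        ] [[-0.32503725 -0.89058453  0.31813518  0.27028806]
 [-0.9456517   0.30951986 -0.0997011   0.02617526]
 [-0.0096769  -0.33325164 -0.94278826  0.98183258]
 [ 0.          0.          0.          1.        ]]
{'time': 0.1, 'q': array([6.49734058e+01, 5.00983560e+00, 1.00378309e+01, 9.50993089e+01,
       6.80612932e-04, 8.99981953e+01]), 'qd': array([ 0.05703096, -0.18762024,  0.13008221,  0.03964299, -0.07267319,
        0.02462744]), 'joint_efforts': array([-4.76948790e-04, -5.21563268e+01,  4.65654159e+01,  1.60611916e-02,
        5.03337617e-05,  2.44888798e-05]), 'ee_pos': array([0.23258007, 0.49817376, 0.23062544]), 'tcp_rot': array([-1.79928686e+02, -6.82858612e-04,  1.54975210e+02]), 'wrist_force': array([ 0.3792606 , -0.06652561, -0.1583049 ]), 'torque': array([-5.69771807e-03,  7.44230117e-05, -6.91279832e-03]), 'grasp_force': 0.0, 'opening': 0.08533274769178395} 0.0187
```

View pics/scene0.png

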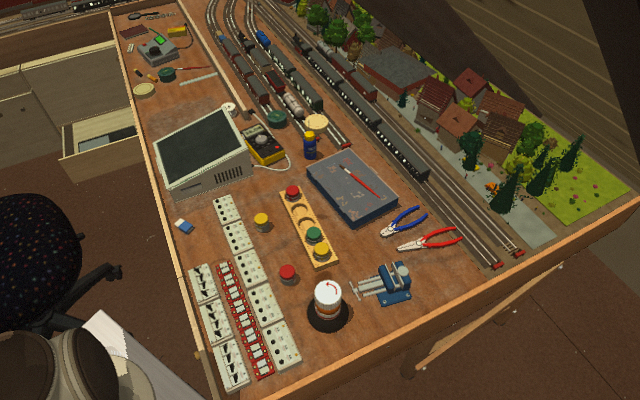

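View pics/top0.png

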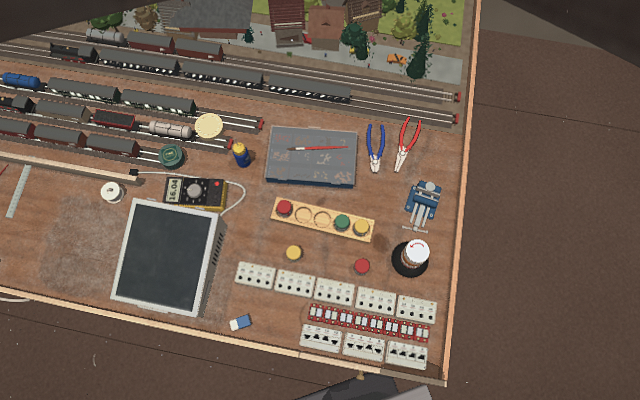

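The scene view shows the rack with red, two empty cells, green and yellow. In the top view the loose yellow is at about (293,252), the loose red at (362,265) and the cap at (417,251). Next I'll crop closer to measure.

```bash
cat > h.py <<'E'
import numpy as np, cv2
from workcell import bot,camera,camera_model
def ray(n,px):
    m=camera_model(n); P=np.array(m["pose"])
    u=cv2.undistortPoints(np.array([[px]],float),np.array(m["K"]),np.array(m["dist_coeffs"]))[0,0]
    return P[:3,3],P[:3,:3]@np.array([u[0],u[1],1])
def atz(n,px,z):
    o,d=ray(n,px); return o+d*(z-o[2])/d[2]
def proj(n,X):
    m=camera_model(n); T=np.linalg.inv(np.array(m["pose"]))
    return cv2.projectPoints(np.array([X],float),cv2.Rodrigues(T[:3,:3])[0],T[:3,3],np.array(m["K"]),np.array(m["dist_coeffs"]))[0][0,0]
def tri(pa,pb):
    (o1,d1),(o2,d2)=ray("scene",pa),ray("top",pb)
    s=np.linalg.lstsq(np.c_[d1,-d2],o2-o1,rcond=None)[0]
    return (o1+d1*s[0]+o2+d2*s[1])/2, np.linalg.norm(o1+d1*s[0]-o2-d2*s[1])
E
python3 - <<'E'
import cv2,numpy as np
from h import *
t=cv2.imread("pics/top0.png");s=cv2.imread("pics/scene0.png")
cv2.imwrite("pics/tc.png",cv2.resize(t[185:285,245:445],None,fx=4,fy=4,interpolation=cv2.INTER_CUBIC))
cv2.imwrite("pics/sc.png",cv2.resize(s[175:335,235:375],None,fx=3.7,fy=3.7,interpolation=cv2.INTER_CUBIC))
def blob(im,c,p):
    h=cv2.cvtColor(im,cv2.COLOR_BGR2HSV)
    H=h[...,0].astype(int); ok=(h[...,1]>150)&(h[...,2]>60)
    r={'r':((H<5)|(H>172)),'y':(H>20)&(H<33),'g':(H>55)&(H<90)}[c]&ok
    if c=='g': r=(H>55)&(H<95)&(h[...,1]>90)
    n,l,st,ce=cv2.connectedComponentsWithStats(r.astype(np.uint8))
    i=1+np.argmin(np.linalg.norm(ce[1:]-p,axis=1)+1000*(st[1:,4]<40)); return ce[i],st[i]
for nm,c,ps,pt in[("spare_y",'y',(261,220),(293,252)),("spare_r",'r',(287,272),(362,265)),("rk_r",'r',(292,192),(284,208)),("rk_g",'g',(314,234),(342,222)),("rk_y",'y',(321,249),(361,227))]:
    a,sa=blob(s,c,ps);b,sb=blob(t,c,pt)
    print(nm,a.round(1),sa,b.round(1),sb,*[x.round(4) if hasattr(x,'round') else x for x in tri(a,b)],atz("scene",a,.03)[:2].round(4),atz("top",b,.03)[:2].round(4))
E
```

```text
spare_y [260.7 218.7] [254 213  14  13 138] [216.2 204.8] [199 190  27  21 110] [ 0.7057  0.1864 -0.2724] 0.11 [0.4887 0.0118] [0.6442 0.139 ]
spare_r [286.9 271.5] [280 265  15  15 176] [361.8 265.4] [355 259  14  14 157] [ 0.4126 -0.1175  0.0329] 0.0013 [ 0.4145 -0.1166] [ 0.4124 -0.1177]
rk_r [292.2 190.4] [286 185  13  12 114] [283.6 206.5] [277 200  14  14 140] [ 0.5895 -0.0015  0.037 ] 0.001 [0.5947 0.0023] [ 0.5914 -0.0015]
rk_g [313.2 232.6] [307 227  14  12 124] [353.5  27. ] [346  23  16   9  64] [ 0.5049 -0.1865  0.3984] 0.3429 [ 0.5219 -0.1073] [ 0.997  -0.3194]
rk_y [321.2 248.6] [314 242  15  15 174] [216.2 204.8] [199 190  27  21 110] [ 1.0984  0.2712 -1.1105] 0.0133 [ 0.4971 -0.1441] [0.6442 0.139 ]
```

View pics/tc.png

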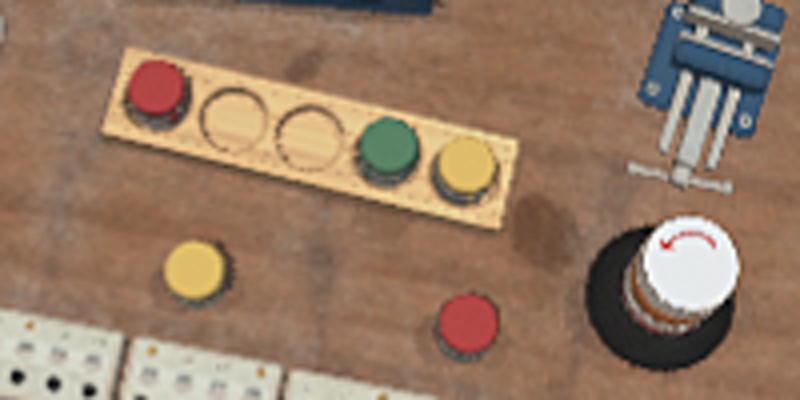

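View pics/sc.png

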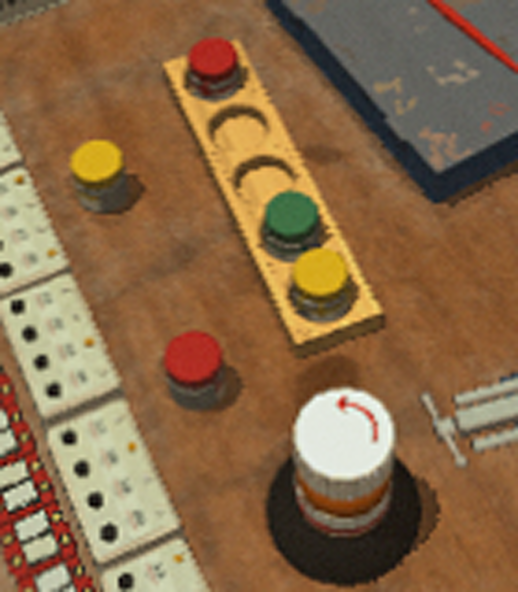

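Run:
```python
from h import *
t=cv2.imread("pics/top0.png");s=cv2.imread("pics/scene0.png")
def blob(im,c,p):
    h=cv2.cvtColor(im,cv2.COLOR_BGR2HSV).astype(int); H,S,V=h[...,0],h[...,1],h[...,2]
    m={'r':((H<6)|(H>170))&(S>140),'y':(H>19)&(H<35)&(S>130)&(V>100),'g':(H>55)&(H<95)&(S>80),'w':(S<45)&(V>165)}[c]
    w=np.zeros(m.shape,bool); r=14 if c=='w' else 9; x,y=p; w[y-r:y+r+1,x-r:x+r+1]=1
    n,l,st,ce=cv2.connectedComponentsWithStats((m&w).astype(np.uint8)); i=1+np.argmax(st[1:,4]); return ce[i],st[i]
P={}
for nm,c,ps,pt in[("spare_y",'y',(261,218),(293,252)),("spare_r",'r',(287,272),(362,265)),("rk_r",'r',(292,191),(284,207)),("rk_g",'g',(313,233),(342,222)),("rk_y",'y',(321,249),(361,226)),("cap",'w',(328,292),(418,251))]:
    a,sa=blob(s,c,ps);b,sb=blob(t,c,pt); X,e=tri(a,b);P[nm]=X
    print(nm,a.round(1),sa[2:],b.round(1),sb[2:],X.round(4),round(e,4))
print("cap hand",tri((328.1,292.7),(417.6,250.9)))
print("cap z:",atz("scene",(328.1,292.7),.0905),atz("top",(417.6,250.9),.0905))
for u,v in[(127,47),(519,140),(500,229),(102,133),(234,121),(310,139)]: print("top",atz("top",(244.6+u/4,184.6+v/4),.016).round(4))
for u,v in[(240,132),(266,182)]: print("scene hole",atz("scene",(234.6+u/3.7,174.6+v/3.7),.016).round(4))
# rack fit from racked lids
Y=np.array([.088,-.044,-.088]);Q=np.array([P[k][:2] for k in("rk_r","rk_g","rk_y")])
d=(Q[0]-(Q[1]+Q[2])/2);d/=np.linalg.norm(d);o=(Q-Y[:,None]*d).mean(0)
print("axis deg",np.degrees(np.arctan2(d[1],d[0]))-90,o,[(o+d*k).round(4) for k in(.044,0)],(Q-o)@d)
```

```text
spare_y [260.7 218.1] [ 14  11 127] [293.2 251.9] [ 15  14 157] [0.4869 0.0101 0.0349] 0.0012
spare_r [286.9 271.5] [ 16  16 184] [361.7 265.4] [ 15  14 166] [ 0.4126 -0.1174  0.0326] 0.0012
rk_r [292. 191.] [ 13  16 127] [283.7 206.6] [ 14  15 151] [ 0.5893 -0.0014  0.0353] 0.0001
rk_g [313.2 232.6] [ 14  12 124] [341.9 221. ] [14 13 85] [ 0.5163 -0.1107  0.0385] 0.0013
rk_y [321.7 247.7] [ 17  17 184] [361.4 225.8] [ 14  14 154] [ 0.4928 -0.1469  0.04  ] 0.003
cap [327.2 292.2] [ 26  25 474] [417.3 250.8] [ 24  24 420] [ 0.3948 -0.2245  0.0902] 0.0012
cap hand (array([ 0.39514536, -0.22557589,  0.08857246]), np.float64(0.002187407532723226))
cap z: [ 0.39538474 -0.22650596  0.0905    ] [ 0.39389981 -0.22446987  0.0905    ]
top [0.6245 0.0063 0.016 ]
top [ 0.5009 -0.1826  0.016 ]
top [ 0.4572 -0.1544  0.016 ]
top [0.5806 0.0346 0.016 ]
top [ 0.5632 -0.0369  0.016 ]
top [ 0.5395 -0.0734  0.016 ]
scene hole [ 0.5641 -0.0398  0.016 ]
scene hole [ 0.5413 -0.0754  0.016 ]
axis deg -33.64206353191492 [ 0.54095866 -0.07408384] [array([ 0.5653, -0.0375]), array([ 0.541 , -0.0741])] [ 0.08734483 -0.04408563 -0.0872592 ]
```

```bash
cat >> h.py <<'E'
from scipy.spatial.transform import Rotation as Ro
def go(x,y,z,yaw):
    o=bot.get_obs(); R=Ro.from_euler("xyz",o["tcp_rot"],degrees=True).as_matrix()
    d=R.T@(np.array([x,y,z])-o["ee_pos"])*1000
    print("shift",d.round(1),"turn",round((o["tcp_rot"][2]-yaw+180)%360-180,1),"| t",round(o["time"],2),"pos",o["ee_pos"].round(4),"rot",o["tcp_rot"].round(2),"F",o["wrist_force"].round(1),"open",round(o["opening"],4),"grip",round(o["grasp_force"],1))
E
python3 -c "
from h import *
go(.487,.010,.20,146.7);go(.487,.010,.07,146.7)"
```

```text
shift [-437.  -334.7   31. ] turn 8.3 | t 0.1 pos [0.2326 0.4982 0.2306] rot [-179.93   -0.    154.98] F [ 0.4 -0.1 -0.2] open 0.0853 grip 0.0
shift [-437.  -334.5  161. ] turn 8.3 | t 0.1 pos [0.2326 0.4982 0.2306] rot [-179.93   -0.    154.98] F [ 0.4 -0.1 -0.2] open 0.0853 grip 0.0
```

Emit:
send_rows:
  targets: "-437 -334.5 10 8.3 70;-437 -334.5 10 8.3 70;-437 -334.5 10 8.3 70;-437 -334.5 10 8.3 70;-437 -334.5 10 8.3 70;-437 -334.5 10 8.3 70;-437 -334.5 10 8.3 70;-437 -334.5 10 8.3 70;-437 -334.5 10 8.3 70;-437 -334.5 10 8.3 70;-437 -334.5 10 8.3 70;-437 -334.5 60 8.3 70;-437 -334.5 110 8.3 70;-437 -334.5 150 8.3 70;-437 -334.5 165 8.3 70;-437 -334.5 165 8.3 70;-437 -334.5 165 8.3 70"
  newtons: 30

```text
time: 2.22
ee_pos: [0.4881, 0.0108, 0.0682]
tcp_rot: [179.9, 0.1, 146.7]
wrist_force: [0.8, -0.4, -0.1]
opening: 0.0619
grasp_force: 0.0
```

```bash
python3 -c "
from h import *
go(.487,.010,.009,146.7)
t=camera('top');s=camera('scene')
cv2.imwrite('pics/a.png',np.hstack([cv2.resize(t[200:300,245:345],None,fx=4,fy=4),cv2.resize(s[150:250,210:310],None,fx=4,fy=4)]))"
```

```text
shift [ 0.6 -1.3 59.2] turn 0.0 | t 2.23 pos [0.4881 0.0108 0.0682] rot [1.7991e+02 1.2000e-01 1.4671e+02] F [ 0.8 -0.4 -0.1] open 0.0619 grip 0.0
```

View pics/a.png

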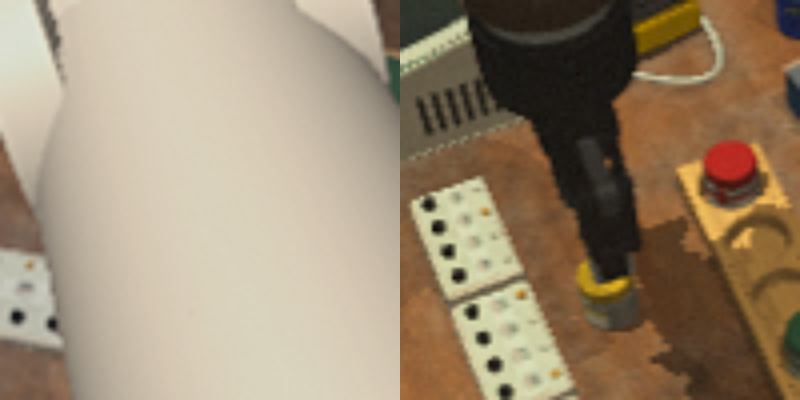

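Scene view: the fingers straddle the yellow lid (centre at about crop (608,280)), aligned as planned. I'll descend and grip.

Emit:
send_rows:
  targets: "0.5 -1 25 0 70;0.5 -1 45 0 70;0.5 -1 58 0 70;0.5 -1 58 0 70;0.5 -1 58 0 255;0.5 -1 58 0 255;0.5 -1 58 0 255;0.5 -1 58 0 255;0.5 -1 58 0 255;0.5 -1 58 0 255;0.5 -1 48 0 255;0.5 -1 20 0 255;0.5 -1 -10 0 255;0.5 -1 -10 0 255"
  newtons: 30

```text
time: 4.08
ee_pos: [0.4876, 0.0099, 0.0791]
tcp_rot: [179.9, 0.2, 146.7]
wrist_force: [0.3, 0.7, -1.1]
opening: 0.0309
grasp_force: 29.9
```

```bash
python3 -c "
from h import *
go(.5645,-.0370,.06,56.7)"
```

```text
shift [-89.9   3.   19.5] turn 90.0 | t 4.08 pos [0.4876 0.0099 0.0791] rot [179.86   0.2  146.67] F [ 0.3  0.7 -1.1] open 0.0309 grip 29.9
```

Emit:
send_rows:
  targets: "-20 0 0 10 255;-50 1 0 20 255;-90 3 0 30 255;-90 3 0 40 255;-90 3 0 50 255;-90 3 0 60 255;-90 3 0 70 255;-90 3 0 80 255;-90 3 10 90 255;-90 3 30 90 255;-90 3 36 90 255;-90 3 36 90 255;-90 3 36 90 255"

```text
time: 5.7
ee_pos: [0.5633, -0.0371, 0.0409]
tcp_rot: [180.0, -0.0, 56.7]
wrist_force: [-0.1, -0.3, -0.2]
opening: 0.0311
grasp_force: 30.0
```

```bash
python3 -c "
from h import *
go(.5645,-.0370,.016,56.7)
s=camera('scene')
t=camera('top')
cv2.imwrite('pics/b.png',np.hstack([cv2.resize(s[165:255,260:350],None,fx=4.4,fy=4.4,interpolation=2),cv2.resize(t[180:270,260:350],None,fx=4.4,fy=4.4,interpolation=2)]))"
```

```text
shift [ 0.7  0.9 24.9] turn -0.0 | t 5.7 pos [ 0.5633 -0.0371  0.0409] rot [ 1.7996e+02 -2.0000e-02  5.6680e+01] F [-0.1 -0.3 -0.2] open 0.0311 grip 30.0
```

View pics/b.png

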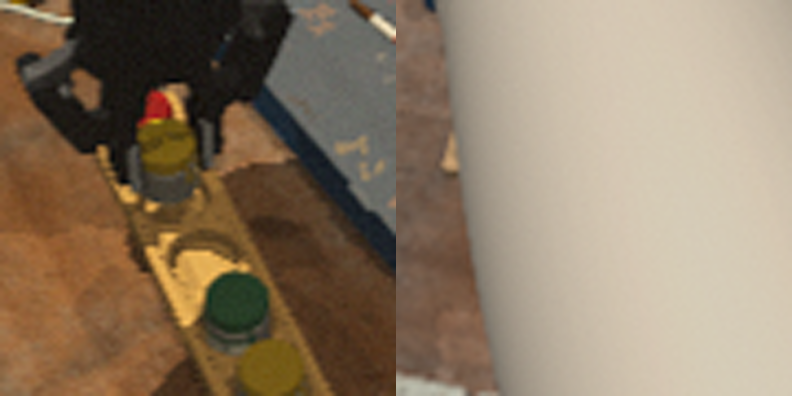

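Scene view: the yellow pot is upright in the gripper, its body at about crop (166,180), just above cell 1. I'll lower it carefully and watch the force.

Emit:
send_rows:
  targets: "0.5 1 6 0 255;0.5 1 10 0 255;0.5 1 13 0 255;0.5 1 15 0 255;0.5 1 17 0 255;0.5 1 17 0 255"

```text
time: 6.55
ee_pos: [0.5646, -0.0371, 0.0234]
tcp_rot: [180.0, -0.0, 56.7]
wrist_force: [3.6, 0.4, -0.0]
opening: 0.0309
grasp_force: 29.9
```

```bash
python3 -c "
from h import *
go(.5645,-.0370,.0145,56.7)"
```

```text
shift [ 0.  -0.2  8.9] turn -0.0 | t 6.55 pos [ 0.5646 -0.0371  0.0234] rot [ 1.7995e+02 -5.0000e-02  5.6680e+01] F [ 3.6  0.4 -0. ] open 0.0309 grip 29.9
```

Emit:
send_rows:
  targets: "0.4 0.5 2 0 255;0.4 0.5 4 0 255;0.4 0.5 6 0 255;0.4 0.5 8 0 255;0.4 0.5 9 0 255;0.4 0.5 9 0 255"

```text
time: 7.3
ee_pos: [0.5651, -0.0371, 0.0156]
tcp_rot: [179.9, -0.0, 56.7]
wrist_force: [-1.1, 1.5, 9.8]
opening: 0.0314
grasp_force: 36.0
```

Emit:
send_rows:
  targets: "0 0 0 0 200;0 0 0 0 150;0 0 0 0 90;0 0 0 0 80;0 0 -30 0 80;0 0 -80 0 80;0 0 -110 0 80;0 0 -110 0 80"

```text
time: 8.3
ee_pos: [0.5658, -0.0373, 0.1266]
tcp_rot: [179.8, -0.1, 56.7]
wrist_force: [0.8, -0.7, 0.0]
opening: 0.0585
grasp_force: 0.0
```

```bash
python3 -c "
from h import *
go(.4135,-.1174,.12,146.7)
go(.4135,-.1174,.05,146.7)"
```

```text
shift [-150.6  -83.3    6.1] turn -90.0 | t 8.3 pos [ 0.5658 -0.0373  0.1266] rot [ 1.7982e+02 -9.0000e-02  5.6670e+01] F [ 0.8 -0.7  0. ] open 0.0585 grip 0.0
shift [-150.7  -83.5   76.1] turn -90.0 | t 8.3 pos [ 0.5658 -0.0373  0.1266] rot [ 1.7982e+02 -9.0000e-02  5.6670e+01] F [ 0.8 -0.7  0. ] open 0.0585 grip 0.0
```

Emit:
send_rows:
  targets: "-60 -30 0 -10 80;-110 -60 0 -20 80;-150.5 -83 0 -30 80;-150.5 -83 0 -40 80;-150.5 -83 0 -50 80;-150.5 -83 0 -60 80;-150.5 -83 0 -70 80;-150.5 -83 0 -80 80;-150.5 -83 0 -90 80;-150.5 -83 40 -90 80;-150.5 -83 65 -90 80;-150.5 -83 65 -90 80;-150.5 -83 65 -90 80"

```text
time: 9.93
ee_pos: [0.4127, -0.1174, 0.0597]
tcp_rot: [-180.0, -0.0, 146.7]
wrist_force: [0.9, -0.1, 0.6]
opening: 0.0583
grasp_force: 0.0
```

```bash
python3 -c "
from h import *
go(.413,-.1174,.010,146.7)
t=camera('top');s=camera('scene')
cv2.imwrite('pics/c.png',np.hstack([cv2.resize(s[165:305,240:350],None,fx=4,fy=4,interpolation=2),cv2.resize(t[185:285,250:340],None,fx=4,fy=5.6,interpolation=2)]))"
```

```text
shift [-0.2  0.1 49.7] turn -0.0 | t 9.93 pos [ 0.4127 -0.1174  0.0597] rot [-179.99   -0.    146.67] F [ 0.9 -0.1  0.6] open 0.0583 grip 0.0
```

View pics/c.png

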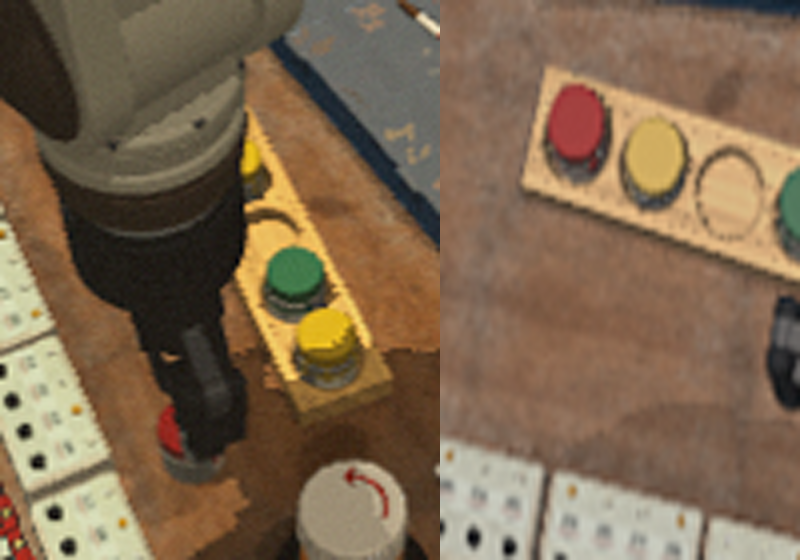

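The yellow pot sits in cell 1 level with its neighbours. The near finger appears right of the red pot in the scene view, so I'll check it by projection.

```bash
python3 -c "
from h import *
for c,z in(((.4881,.0108),.0682),((.4127,-.1174),.0597)):
  c=np.array(c)-np.array([.549,.836])*.033
  print([proj('scene',[*c,z+k]).round(1) for k in(0,.01)])
print('seen yellow',210+212/4,150+275/4,' red',240+215/4,165+455/4)
"
```

```text
[array([263.3, 219.6]), array([262.7, 216.7])]
[array([291.5, 278.7]), array([291.2, 276.1])]
seen yellow 263.0 218.75  red 293.75 278.75
```

Emit:
send_rows:
  targets: "0 0 25 0 80;0 0 40 0 80;0 0 50 0 80;0 0 50 0 80;0 0 50 0 255;0 0 50 0 255;0 0 50 0 255;0 0 50 0 255;0 0 50 0 255;0 0 50 0 255;0 0 40 0 255;0 0 10 0 255;0 0 -15 0 255;0 0 -15 0 255;0 0 -15 0 255"
  newtons: 30

```text
time: 11.9
ee_pos: [0.4125, -0.1172, 0.0738]
tcp_rot: [-180.0, -0.0, 146.7]
wrist_force: [-0.6, 0.3, -1.2]
opening: 0.0305
grasp_force: 29.8
```

```bash
python3 -c "
from h import *
go(.5412,-.0740,.04,56.7)"
```

```text
shift [-83.8 106.9  33.7] turn 90.0 | t 11.9 pos [ 0.4125 -0.1172  0.0738] rot [-1.7999e+02 -3.0000e-02  1.4667e+02] F [-0.6  0.3 -1.2] open 0.0305 grip 29.8
```

Emit:
send_rows:
  targets: "-20 25 0 10 255;-50 60 0 20 255;-84 107 0 30 255;-84 107 0 40 255;-84 107 0 50 255;-84 107 0 60 255;-84 107 0 70 255;-84 107 0 80 255;-84 107 10 90 255;-84 107 28 90 255;-84 107 34 90 255;-84 107 34 90 255;-84 107 34 90 255"

```text
time: 13.52
ee_pos: [0.5419, -0.0741, 0.0406]
tcp_rot: [180.0, -0.0, 56.7]
wrist_force: [0.3, 0.8, -1.3]
opening: 0.0308
grasp_force: 30.0
```

```bash
python3 -c "
from h import *
go(.5412,-.0739,.0235,56.7)"
```

```text
shift [-0.2 -0.7 17.1] turn 0.0 | t 13.53 pos [ 0.5419 -0.0741  0.0406] rot [ 1.7998e+02 -1.0000e-02  5.6740e+01] F [ 0.3  0.8 -1.3] open 0.0308 grip 30.0
```

Emit:
send_rows:
  targets: "0 -0.5 6 0 255;0 -0.5 10 0 255;0 -0.5 13 0 255;0 -0.5 15 0 255;0 -0.5 17 0 255;0 -0.5 17 0 255"

```text
time: 14.28
ee_pos: [0.5412, -0.0738, 0.0232]
tcp_rot: [-180.0, 0.0, 56.7]
wrist_force: [-0.6, 0.6, -0.2]
opening: 0.0309
grasp_force: 30.0
```

No contact, so I'll go to the bottom, release and back off.

Emit:
send_rows:
  targets: "0 0 2 0 255;0 0 4 0 255;0 0 6 0 255;0 0 8 0 255;0 0 9 0 255;0 0 9 0 255;0 0 9 0 200;0 0 9 0 150;0 0 9 0 90;0 0 9 0 80;0 0 -20 0 80;0 0 -70 0 80;0 0 -110 0 80;0 0 -130 0 80;0 0 -130 0 80"

```text
time: 16.15
ee_pos: [0.542, -0.0739, 0.1545]
tcp_rot: [179.9, -0.1, 56.7]
wrist_force: [-0.3, -0.2, -1.3]
opening: 0.0587
grasp_force: 0.0
```

```bash
python3 -c "
from h import *
go(.3945,-.2248,.155,-50)"
```

```text
shift [-207.2  -40.4   -0.8] turn 106.7 | t 16.15 pos [ 0.542  -0.0739  0.1545] rot [ 1.7987e+02 -6.0000e-02  5.6670e+01] F [-0.3 -0.2 -1.3] open 0.0587 grip 0.0
```

Emit:
send_rows:
  targets: "-50 -10 0 10.6 20;-100 -20 0 21 20;-150 -30 0 32 20;-207 -40 0 43 20;-207 -40 0 53 20;-207 -40 0 64 20;-207 -40 0 74 20;-207 -40 0 85 20;-207 -40 0 95 20;-207 -40 0 106.7 20;-207 -40 0 106.7 20;-207 -40 0 106.7 20;-207 -40 0 106.7 20"

```text
time: 17.77
ee_pos: [0.3172, -0.3011, 0.1526]
tcp_rot: [-177.2, 0.2, -45.3]
wrist_force: [0.4, 0.7, -0.4]
opening: 0.0785
grasp_force: 0.0
```

```bash
python3 -c "
from h import *
go(.3945,-.2248,.066,-50)
t=camera('top');s=camera('scene')
cv2.imwrite('pics/d.png',np.hstack([cv2.resize(s[175:325,270:390],None,fx=4,fy=4,interpolation=2),cv2.resize(t[190:250,270:380],None,fx=2.8,fy=10,interpolation=2)]))"
```

```text
shift [   0.4 -104.2   91.9] turn 4.7 | t 17.77 pos [ 0.3172 -0.3011  0.1526] rot [-1.7715e+02  1.7000e-01 -4.5310e+01] F [ 0.4  0.7 -0.4] open 0.0785 grip 0.0
```

View pics/d.png

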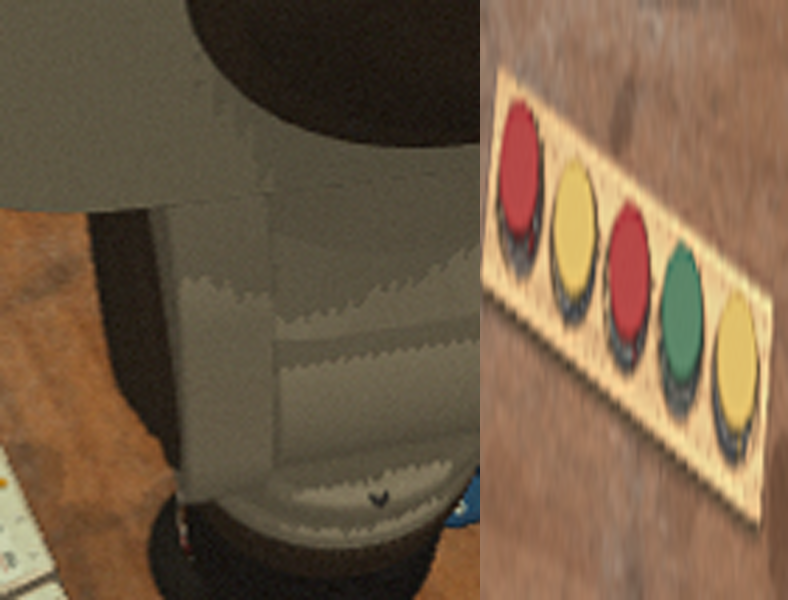

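The rack is full and all five pots are seated. The arm isn't at the commanded pose, so I'll check the joints.

```bash
python3 -c "
from h import *
o=bot.get_obs();print(o['q'].round(1),o['qd'].round(1),o['joint_efforts'].round(1),o['wrist_force'].round(1),o['torque'].round(2))
go(.3945,-.2248,.155,-50)"
```

```text
[-45.3 -11.2 -14.1  87.2   2.9 179.9] [ 0.5  0.1  0.4  0.   0.3 -0.1] [ -0.6 -34.7  46.8   0.    0.1   0. ] [ 0.6  0.  -0.6] [-0.01  0.02  0.03]
shift [ 1.000e-01 -1.081e+02  3.400e+00] turn 4.7 | t 17.88 pos [ 0.3176 -0.3009  0.153 ] rot [-1.7713e+02  1.4000e-01 -4.5260e+01] F [ 0.6  0.  -0.6] open 0.0789 grip 0.0
```

Joint 6 hit its 180° limit, because yaw = q1 + 180 − q6. I'll turn back to yaw ≈ -5, which leaves plenty of range for the counter-clockwise turn.

Emit:
send_rows:
  targets: "0 0 0 -10 20;0 0 0 -20 20;0 0 0 -30 20;0 0 0 -40 20;0 0 0 -45 20;0 0 0 -45 20;0 0 0 -45 20;0 0 0 -45 20"

```text
time: 18.88
ee_pos: [0.3176, -0.3011, 0.1533]
tcp_rot: [-177.9, -1.9, -0.4]
wrist_force: [0.4, 0.5, 0.3]
opening: 0.0788
grasp_force: 0.0
```

```bash
python3 -c "
from h import *
print(bot.get_obs()['q'].round(1))
go(.3945,-.2248,.155,-5)"
```

```text
[-45.3 -11.2 -14.1  87.3   2.9 135. ]
shift [ 76.4 -76.7   3.7] turn 4.6 | t 18.88 pos [ 0.3176 -0.3011  0.1533] rot [-177.88   -1.95   -0.39] F [0.4 0.5 0.3] open 0.0788 grip 0.0
```

The clamp left a 2.9° tilt (q5) that the rows can't remove directly. The mirrored limit, q6 = -180, should undo it, so I'll turn there.

Emit:
send_rows:
  targets: "0 0 -30 -10.5 20;0 0 -60 -21 20;0 0 -60 -31.5 20;0 0 -60 -42 20;0 0 -60 -52.5 20;0 0 -60 -63 20;0 0 -60 -73.5 20;0 0 -60 -84 20;0 0 -60 -94.5 20;0 0 -60 -105 20;0 0 -60 -115.5 20;0 0 -60 -126 20;0 0 -60 -136.5 20;0 0 -60 -147 20;0 0 -60 -157.5 20;0 0 -60 -168 20;0 0 -60 -178.5 20;0 0 -60 -189 20;0 0 -60 -199.5 20;0 0 -60 -210 20"

```text
time: 21.38
ee_pos: [0.3154, -0.3034, 0.2132]
tcp_rot: [179.2, 2.7, -150.0]
wrist_force: [-0.2, -0.9, -0.2]
opening: 0.0787
grasp_force: 0.0
```

Emit:
send_rows:
  targets: "0 0 0 -10.5 20;0 0 0 -21 20;0 0 0 -31.5 20;0 0 0 -42 20;0 0 0 -52.5 20;0 0 0 -63 20;0 0 0 -73.5 20;0 0 0 -84 20;0 0 0 -94.5 20;0 0 0 -102 20;0 0 0 -102 20"

```text
time: 22.75
ee_pos: [0.3154, -0.3034, 0.2132]
tcp_rot: [-177.1, 0.3, -48.4]
wrist_force: [-0.4, -0.3, -0.0]
opening: 0.0789
grasp_force: 0.0
```

```bash
python3 -c "
from h import *
print(bot.get_obs()['q'].round(2))
go(.3945,-.2248,.155,-150)"
```

```text
[ -45.76  -10.56   -6.9    93.8     2.87 -177.36]
shift [  -6.  -108.3   63.8] turn 101.6 | t 22.75 pos [ 0.3154 -0.3034  0.2132] rot [-177.14    0.27  -48.39] F [-0.4 -0.3 -0. ] open 0.0789 grip 0.0
```

Emit:
send_rows:
  targets: "0 0 0 -10 20;0 0 0 -10 20"

```text
time: 23.0
ee_pos: [0.3374, -0.2776, 0.2133]
tcp_rot: [-178.5, -0.2, -40.6]
wrist_force: [-0.2, -0.2, -0.3]
opening: 0.0788
grasp_force: 0.0
```

```bash
python3 -c "
from h import *
print(bot.get_obs()['q'].round(2))
go(.3945,-.2248,.155,-150)"
```

```text
[ -40.4   -10.99   -7.22   93.54    1.47 -179.76]
shift [  8.7 -75.7  60.3] turn 109.4 | t 23.0 pos [ 0.3374 -0.2776  0.2133] rot [-178.53   -0.21  -40.64] F [-0.2 -0.2 -0.3] open 0.0788 grip 0.0
```

It works: the tilt is down to 1.5°. One more step the same size.

Emit:
send_rows:
  targets: "0 0 0 -8 20;0 0 0 -8 20;0 0 0 -8 20"

```text
time: 23.38
ee_pos: [0.3564, -0.2504, 0.2132]
tcp_rot: [179.9, -0.4, -35.2]
wrist_force: [-0.1, -0.2, 0.3]
opening: 0.0786
grasp_force: 0.0
```

```bash
python3 -c "
from h import *
print(bot.get_obs()['q'].round(2))
go(.3945,-.2248,.155,180)"
```

```text
[-3.5050e+01 -1.1330e+01 -7.5000e+00  9.3440e+01 -5.0000e-02 -1.7985e+02]
shift [ 16.  -42.9  58.3] turn 144.8 | t 23.38 pos [ 0.3564 -0.2504  0.2132] rot [179.95  -0.38 -35.21] F [-0.1 -0.2  0.3] open 0.0786 grip 0.0
```

Emit:
send_rows:
  targets: "5 -10 5 10.5 20;16 -43 20 21 20;16 -43 40 31.5 20;16 -43 50 42 20;16 -43 50 52.5 20;16 -43 50 63 20;16 -43 50 73.5 20;16 -43 50 84 20;16 -43 50 94.5 20;16 -43 50 105 20;16 -43 50 115.5 20;16 -43 50 126 20;16 -43 50 136.5 20;16 -43 50 145 20;16 -43 50 145 20;16 -43 50 145 20"

```text
time: 25.38
ee_pos: [0.3944, -0.2248, 0.1633]
tcp_rot: [-179.7, 0.3, -180.0]
wrist_force: [-0.7, 0.3, -0.5]
opening: 0.0786
grasp_force: 0.0
```

```bash
python3 -c "
from h import *
print(bot.get_obs()['q'].round(2))
go(.3945,-.2248,.067,180)"
```

```text
[-29.63  -9.39 -11.38  87.64  -0.09 -29.65]
shift [ 0.4  0.4 96.3] turn 0.0 | t 25.38 pos [ 0.3944 -0.2248  0.1633] rot [-179.74    0.28 -179.97] F [-0.7  0.3 -0.5] open 0.0786 grip 0.0
```

Emit:
send_rows:
  targets: "0.5 0.5 40 0 20;0.5 0.5 75 0 20;0.5 0.5 92 0 20;0.5 0.5 100 0 20;0.5 0.5 100 0 20;0.5 0.5 100 0 120;0.5 0.5 100 0 255;0.5 0.5 100 0 255;0.5 0.5 100 0 255;0.5 0.5 100 0 255;0.5 0.5 100 0 255"
  newtons: 60

```text
time: 26.75
ee_pos: [0.3952, -0.2246, 0.0643]
tcp_rot: [-179.7, 0.4, 179.9]
wrist_force: [-1.4, -0.4, 5.0]
opening: 0.047
grasp_force: 60.6
```

Emit:
send_rows:
  targets: "0 0 2 0 255;0 0 4 0 255;0 0 5 0 255;0 0 5 0 255;0 0 5 0 255"

```text
time: 27.38
ee_pos: [0.3952, -0.2246, 0.06]
tcp_rot: [-179.7, 0.4, 179.9]
wrist_force: [-3.5, 2.0, 11.5]
opening: 0.047
grasp_force: 61.2
```

Pushed about 4 mm (11.5 N). I'll add a little and turn counter-clockwise by 66°.

Emit:
send_rows:
  targets: "0 0 0.5 0 255;0 0 0.5 -6 255;0 0 0.5 -12 255;0 0 0.5 -18 255;0 0 0.5 -24 255;0 0 0.5 -30 255;0 0 0.5 -36 255;0 0 0.5 -42 255;0 0 0.5 -48 255;0 0 0.5 -54 255;0 0 0.5 -60 255;0 0 0.5 -66 255;0 0 0.5 -66 255;0 0 0.5 -66 255"

```text
time: 29.12
ee_pos: [0.3961, -0.2252, 0.06]
tcp_rot: [-179.4, -0.2, -114.1]
wrist_force: [-0.4, -1.1, 11.6]
opening: 0.0468
grasp_force: 61.2
```

```bash
python3 -c "
from h import *
print(bot.get_obs()['torque'].round(2),bot.get_obs()['q'].round(1))
go(.3952,-.2246,.145,-114)"
```

```text
[-0.14 -0.05  0.02] [-29.6  -8.5 -22.   75.8  -0.1 -95.5]
shift [  0.1   0.1 -85. ] turn -0.1 | t 29.12 pos [ 0.3961 -0.2252  0.06  ] rot [-1.7939e+02 -1.6000e-01 -1.1406e+02] F [-0.4 -1.1 11.6] open 0.0468 grip 61.2
```

Emit:
send_rows:
  targets: "0 0 -4 0 255;0 0 -8 0 255;0 0 -12 0 255;0 0 -12 0 255"

```text
time: 29.62
ee_pos: [0.3954, -0.2251, 0.0705]
tcp_rot: [-179.5, -0.2, -114.1]
wrist_force: [2.9, -4.8, 1.4]
opening: 0.047
grasp_force: 62.9
```

Emit:
send_rows:
  targets: "0 0 -10 0 255;0 0 -25 0 255;0 0 -45 0 255;0 0 -65 0 255;0 0 -75 0 255;0 0 -75 0 255;0 0 -75 0 255"

```text
time: 30.5
ee_pos: [0.394, -0.2237, 0.1441]
tcp_rot: [-179.7, -0.1, -114.1]
wrist_force: [0.7, 0.3, 0.1]
opening: 0.0473
grasp_force: 63.5
```

```bash
python3 -c "
from h import *
go(.3950,-.2247,.143,-114)
t=camera('top');s=camera('scene')
cv2.imwrite('pics/e.png',np.hstack([cv2.resize(s[130:340,260:400],None,fx=2.8,fy=2.8,interpolation=2),cv2.resize(t[130:340,220:360],None,fx=2.8,fy=2.8,interpolation=2)]))"
```

```text
shift [ 0.5 -1.3  1.1] turn -0.1 | t 30.5 pos [ 0.394  -0.2237  0.1441] rot [-1.7970e+02 -1.2000e-01 -1.1406e+02] F [0.7 0.3 0.1] open 0.0473 grip 63.5
```

View pics/e.png

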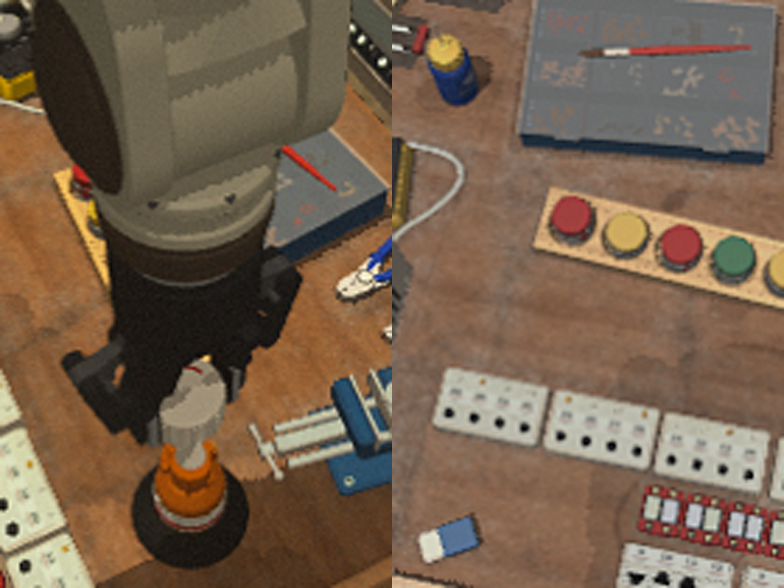

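The cap hangs level over the open bottle (scene crop about (190,395) above the neck at (190,460)). All five cells are filled and the glue bottle is standing. Handing in.

```bash
python3 -c "
from workcell import ticket
print(ticket.job_done())"
```

```text
the job is handed in; nothing more can be done
None
```

The job is handed in at about 30.5 s of the 62 s allowed: both loose pots are in the rack, and the thinner cap is off, held level about 8 cm above its place over the open bottle; the hand-in gave no verdict.

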